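Set the mill's timer lever and hold its grinding cup down on the drive

TASK

First swing the mill's sprung timer lever all the way to its stop and let it spring back. Then pick up the grinding cup, put it upright into the well on top of the mill, turn it until its slots mesh with the cross-shaped drive, slide it home and press it fully down against the sprung seat; finish while still gripping the cup and holding it down. Leave the kettle, jug and bottle brush where they are.

Things in the scene. Friction and masses are not known exactly. Their poses are not given: they have to be found in the camera images.
- mill: Press-to-run spice mill, fixed to the worktop: white housing 110 (x) x 150 (y) x 55 mm high. Origin under its centre on the worktop. On its top, centred 20 mm to its +y side, is a round grey well: wall 26 mm high (rim 81 mm above the worktop), bore 72 mm diameter, flaring over its top 8 mm to about 84 mm. In the well stand the cross-shaped drive and, around it, the sprung seat. The timer lever is on the -y part of the top.
- spindle_top (a point): Centre of the top of the drive in the well, on the well's axis, 77 mm above the worktop. The drive is an upright steel cross: two bars 24 mm long and 7 mm thick crossing at right angles, along this frame's x and y axes, with rounded top edges. It stands at any angle; it is stiff to turn (0.25 N m) and so mostly stays where it is.
- spindle (a joint): Angle of the drive cross about the vertical relative to the mill (rad, positive anticlockwise from above; 0: bars along the mill's x and y). The cross repeats every quarter turn.
- seat (a joint): Travel of the rubber seat ring (16 mm below the drive's top when up) that the cup's rim lands on: 0 up, 0.006 m fully down. Spring: 4 N at 0, rising to 10 N at 0.006; it pushes the cup up again when let go.
- lever (a joint): Angle of the timer lever (rad): 0 at rest, grows anticlockwise seen from above, up to the stop at 1.05. A spring returns it (0.12 N m at rest to 0.3 N m at the stop, so 1.6 to 4 N at the post).
- lever_post (a point): Centre of the top of the lever's upright black post, 12 mm diameter, 102 mm above the worktop and standing 36 mm clear above the thin steel lever arm (arm top 65 mm above the worktop); 75 mm from the pivot.
- lever_pivot (a point): Point on the lever's vertical pivot axis, at the height of the post's top (102 mm above the worktop). At rest the post lies from here in the direction 2.4 rad clockwise from the mill's +x axis (towards the mill's -x and -y).
- cup: Grinding cup, about 0.28 kg, standing on its open rim: steel, round, 68 mm diameter, 56 mm high, rim chamfered, topped by a black square grip. Origin at the centre of its rim plane, z up. Inside, 6 mm above the rim, is a coupling with two crossing slots 10 mm wide and 20 mm deep along the cup's x and y axes, parallel to the grip's flat sides.
- cup_top (a point): Centre of the top of the cup's black grip, 34 x 34 mm square and 36 mm high, 92 mm above the cup's rim. Unmeshed, the cup rests on the drive with its rim 71 mm above the worktop; meshed it slides down to 61 mm on the raised seat and 55 mm fully home.
- jug: Bystander: clear plastic jug, 90 mm across, 100 mm high, loop handle on its +x side reaching 73 mm from its axis. Origin under its centre.
- brush: Bystander: bottle brush lying along its x axis, 215 mm long, 43 mm high, yellow handle at its -x end. Origin under its middle.
- kettle: Bystander: red enamel kettle, 160 mm across, 211 mm high with its bail handle, spout on its +x side. Origin under its centre.
Not all that is in view belongs to the job. What is shaped like the cup but green or pink is not meant.

How it is judged:
By the outcome, as a careful person would: the job done as asked, in the order asked, and still so for the second after the job is handed in, while the arm keeps its last pose, push and grip.
It also fails if it takes over 72 s, if anything falls off the work surface, if the arm or the gripper's body presses on something with over 40 N, if the wrist force passes 120 N, or if a joint passes its speed limit or range.

ROBOT

A 6-joint arm with a two-finger parallel gripper is mounted at the origin on the work surface. World frame = base frame: x ahead of the robot, y to its left, z up, the work surface at z = 0. Lengths are in m, angles in rad, forces in N, time in s.
With the tool pointing down it reaches from about 0.275 to 0.725 m from the base axis. Payload 15.9 kg.
Tool frame: the origin (TCP) lies at the very end of the fingers, on their centre line; the grasp point (between the pads) lies 19 mm behind it; z points along the fingers, y is the line along which they close (so a half turn about z gives the same grasp; the last joint's range is limited). The gripper opens to 85 mm and grips with 20 to 120 N. Pads are 22 mm wide; open, the fingers measure 114 mm over their backs; the gripper's body (76 mm by 85 mm) begins 54 mm behind the grasp point. The pads swing forward as they close: fully open they stand 13 mm farther back than shut.
Start: joints at [1.229, 0.213, -0.034, 1.323, 0, 1.571], TCP at [0.168, 0.471, 0.231] pointing down, gripper open.
Joint ranges: [-2.98, 2.98], [-0.74, 1.72], [-1.14, 1.35], [-2.1, 2.04], [-1.57, 1.44], [-3.14, 3.14]. Speed limits (rad/s): [1.89, 1.89, 2.39, 2.57, 3.14, 3.14].

INTERFACE

Orientations are given as a unit quaternion [x, y, z, w].
In Python, from rig import sensors, get_image, get_calibration, job gives the robot as it stands.
- The arm moves only by the shell command python3 -m crank 'ROWS'. ROWS is JSON, a list of rows, each a list of 7 numbers: the turn, a rotation vector about the tool's x, y, z in rad, then the shift along the tool's x, y, z in m, then the closure, from 0 (fully open) to 1 (shut). A call has exactly 10 rows; each row shifts and turns the commanded pose from where the row before left it, along the tool's axes as they then stand; what a row does not reach is not made up. A row lasts 1/10 s, in which the tool goes at most 50 mm and 8.59 degrees, less where a joint would pass 70% of its speed; a pose out of reach is approached as far as the arm can. A call with a gripper value outside its range is refused whole. The fingers move at their own pace and stop on an object; the grip force is fixed at half the most. Time passes only in rows, so rows that do not move let the fingers close, or fill a call up. It gives the time, the measured TCP pose, the force, the opening and the grip force at its end, in the units of the state.
- sensors.get_state(): the state, without advancing time (a new reading comes with each control period).
- get_image(name): name is "scene" or "top" or "wrist"; returns the picture (480x640x3 uint8, red, green, blue); there is no depth.
- get_calibration(name): a dict with "intrinsics" (3x3 intrinsics, pixels), "R" (3x3) and "t" (3): a world point X has camera coordinates R X + t. Camera axes: x right, y down, z forward; pixel columns grow to the right and rows downward; lengths in m; the calibration is good to about 2 mm. A picture is of the moment at which its call begins: read the wrist's pose just before it. get_calibration takes no time and is no camera call; for the wrist camera it gives the pose at the moment of the call.
- job.close_job(): hands the job in; it is judged then, once.
The state is a dict: "time": time; "joints": joint angles; "joint_velocities": joint speeds; "effort": joint torques, N m; "tcp_pos": TCP position; "tool_rot": TCP orientation; "force": force on the tool from outside, world axes, zero at the start; "torque": the same for the moment, N m; "width": finger opening in m; "grip_force": force on a finger pad.
Only numpy, scipy, OpenCV 4.12 (cv2) and the standard library are available. Lean on these libraries where they do the work, as an engineer would, in place of code of your own. Each camera call takes 0.05 s, during which the arm holds its last target. There are 200 camera calls.

## Working session

There is one attempt and no reset: what is moved stays moved. The work goes in short steps, Python scripts to look and compute and a shell command to move; the robot and the scene stay as the last step left them, time stands still between calls to the robot, and variables do not carry over. Pictures are saved under pics/ and viewed, at most 10 in all, crops included, and the job is handed in when it is done.

```bash
mkdir -p pics && ls && python3 - <<'E'
from rig import sensors,get_image,get_calibration
import cv2
s=sensors.get_state();print(s)
for n in("top","scene"):
    cv2.imwrite(f"pics/{n}0.png",get_image(n)[:,:,::-1]);c=get_calibration(n);print(n,c)
E
```

```text
pics
{'time': 0.0, 'joints': array([ 1.22900685e+00,  2.13386063e-01, -3.50527352e-02,  1.32349506e+00,
       -2.12560402e-07,  1.57080573e+00]), 'joint_velocities': array([-0.00120234,  0.00069617,  0.00105847,  0.00023951, -0.00166583,
       -0.00052283]), 'effort': array([ 9.60931502e-04, -6.86157846e+01,  4.87122381e+01,  1.75058143e-02,
       -1.03663254e-05,  6.18859033e-06]), 'tcp_pos': array([0.16747406, 0.47076108, 0.23080374]), 'tool_rot': array([ 1.70068730e-01,  9.85432039e-01, -5.60499985e-04, -9.66194385e-05]), 'force': array([ 0.34354351, -0.05810865,  0.3645871 ]), 'torque': array([-0.00070243,  0.0050036 ,  0.00842328]), 'grip_force': 0.0, 'width': 0.08552455254618237}
top {'intrinsics': array([[522.04865488,   0.        , 320.11631916],
       [  0.        , 522.04865488, 239.7499731 ],
       [  0.        ,   0.        ,   1.        ]]), 'R': array([[ 0.00746285, -0.99995876,  0.00517455],
       [-0.99679383, -0.00785128, -0.07962676],
       [ 0.0796641 , -0.00456372, -0.99681132]]), 't': array([-0.13579858,  0.58719152,  1.28836036])}
scene {'intrinsics': array([[608.10071793,   0.        , 311.40752823],
       [  0.        , 608.10071793, 235.51960169],
       [  0.        ,   0.        ,   1.        ]]), 'R': array([[ 0.68682056,  0.72678758,  0.00757214],
       [ 0.62654546, -0.58674612, -0.51300075],
       [-0.36839965,  0.35708375, -0.85835476]]), 't': array([-0.3050386 , -0.38721113,  1.83609234])}
```

View pics/top0.png

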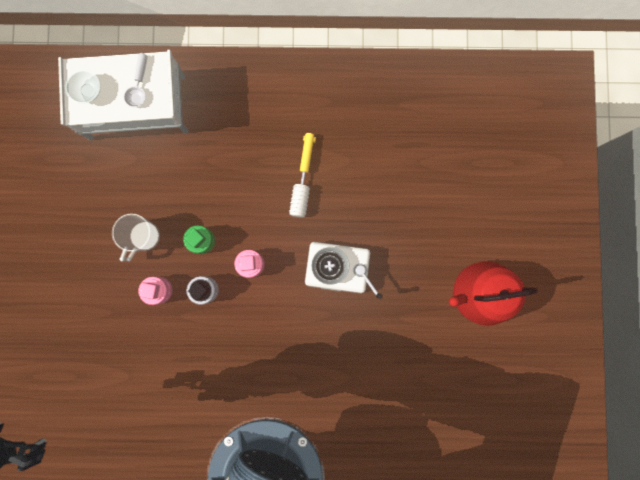

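View pics/scene0.png

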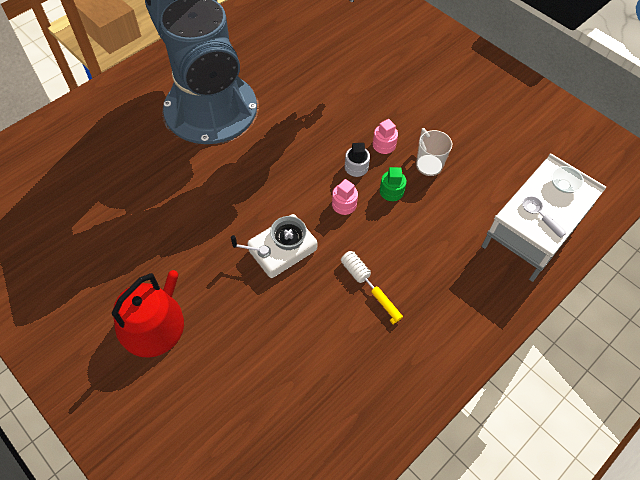

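Top view: the mill is at (338,268), with its well at (329,265), lever pivot at about (361,270) and post at (378,294). The cup candidates are green (198,239), pink (249,263), pink (154,290) and steel with a black grip (202,290). Only the last one fits "steel, black grip". The kettle (488,293), jug (135,236) and brush (303,175) are bystanders. I'll confirm in an enlarged crop.

```bash
cat > h.py <<'E'
import numpy as np,cv2
from rig import sensors,get_image,get_calibration
from scipy.spatial.transform import Rotation as Ro
def ray(c,uv,z):
    d=c["R"].T@np.linalg.inv(c["intrinsics"])@[uv[0],uv[1],1.]; o=-c["R"].T@c["t"]
    return o+d*(z-o[2])/d[2]
def proj(c,X):
    p=c["intrinsics"]@(c["R"]@np.asarray(X,float)+c["t"]); return p[:2]/p[2]
def tri(cs,uvs):
    A=[];b=[]
    for c,uv in zip(cs,uvs):
        d=c["R"].T@np.linalg.inv(c["intrinsics"])@[uv[0],uv[1],1.];d/=np.linalg.norm(d);o=-c["R"].T@c["t"]
        P=np.eye(3)-np.outer(d,d);A.append(P);b.append(P@o)
    return np.linalg.lstsq(np.vstack(A),np.hstack(b),rcond=None)[0]
E
python3 - <<'E'
from h import *
im=cv2.imread("pics/top0.png")
a=cv2.resize(im[230:310,150:270],(600,400),interpolation=cv2.INTER_CUBIC)
a=im[225:315,140:240];b=im[225:315,295:395]
cv2.imwrite("pics/crop0.png",cv2.resize(np.hstack([a,b]),None,fx=4,fy=4,interpolation=cv2.INTER_CUBIC))
c=get_calibration("top")
for n,uv,z in [("cuptop",(201,290),.092),("well",(329,265),.081),("pivot",(361,270),.065),("post",(378,294),.102)]: print(n,ray(c,uv,z).round(4))
hsv=cv2.cvtColor(im,cv2.COLOR_BGR2HSV)
m=((hsv[...,1]<40)&(hsv[...,2]>190)).astype(np.uint8);m[:, :300]=0;m[:,385:]=0;m[:235]=0;m[310:]=0
cs=cv2.findContours(m,cv2.RETR_EXTERNAL,cv2.CHAIN_APPROX_SIMPLE)[0];k=max(cs,key=cv2.contourArea);r=cv2.minAreaRect(k);print(r)
for p in cv2.boxPoints(r):print(p,ray(c,p,.055).round(4))
E
```

```text
cuptop [0.4615 0.1494 0.092 ]
well [ 0.5232 -0.1528  0.081 ]
pivot [ 0.5121 -0.2307  0.065 ]
post [ 0.4554 -0.2676  0.102 ]
((342.7806396484375, 268.0148620605469), (72.34371185302734, 43.88909149169922), 7.4314093589782715)
[304.07434 285.09665] [ 0.4746 -0.0929  0.055 ]
[309.75092 241.5762 ] [ 0.581  -0.1058  0.055 ]
[381.48694 250.93307] [ 0.5594 -0.2818  0.055 ]
[375.81036 294.45352] [ 0.4532 -0.2677  0.055 ]
```

View pics/crop0.png

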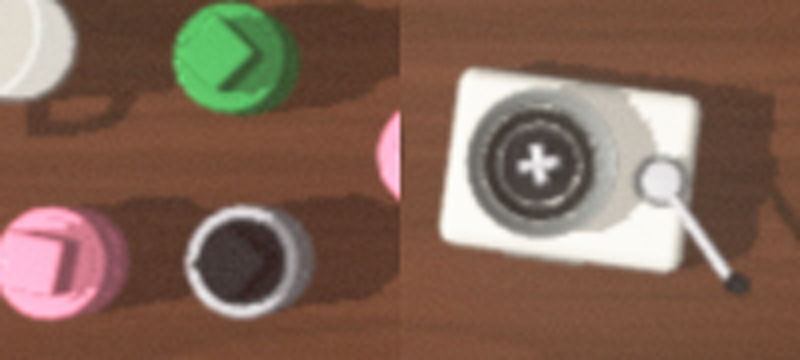

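The crop confirms it: the steel cup with the black square grip is at top-image pixel ≈(201,290). The mill's drive cross is at ≈(330,266), the lever pivot at ≈(360,270.5) and the post top at ≈(380,295.5). Next I'll work out the wrist camera geometry and the first displacement.

```bash
cat >> h.py <<'E'
def tool(): 
    s=sensors.get_state(); return Ro.from_quat(s["tool_rot"]).as_matrix(),s["tcp_pos"],s
def go(X): 
    R,p,s=tool(); return R.T@(np.asarray(X)-p)
E
python3 - <<'E'
from h import *
R,p,s=tool();c=get_calibration("wrist");o=-c["R"].T@c["t"]
print("cam in tool",R.T@(o-p),"axis",R.T@c["R"][2],"right",R.T@c["R"][0],c["intrinsics"][0,0])
print(R.round(3))
c=get_calibration("top")
P={n:ray(c,uv,z) for n,uv,z in [("tl",(312,242),.055),("tr",(370,249.25),.055),("br",(363.75,293),.055),("bl",(305.5,285),.055),("cross",(330,265.75),.077),("pivot",(360,270.5),.068),("post",(380,295.5),.102),("kettle",(488,293),.1)]}
for k,v in P.items():print(k,v.round(4))
d=P["bl"]-P["br"]+P["tl"]-P["tr"];yaw=np.arctan2(d[1],d[0])-np.pi/2;print("yaw",yaw,"len",np.linalg.norm(d)/2)
q=P["post"]-P["pivot"];print(np.hypot(*q[:2]),np.arctan2(q[1],q[0])-yaw)
print("to view cup",go([.40,.15,.25]),"to view mill",go([.42,-.15,.25]))
E
```

```text
cam in tool [ 7.78630502e-02  1.89283384e-05 -1.43014374e-01] axis [-3.04036870e-01  1.45254130e-04  9.52660255e-01] right [-3.24106795e-04  9.99999915e-01 -2.55909209e-04] 409.35538265781094
[[-0.942  0.335 -0.   ]
 [ 0.335  0.942 -0.001]
 [-0.    -0.001 -1.   ]]
tl [ 0.58   -0.1113  0.055 ]
tr [ 0.5633 -0.2536  0.055 ]
br [ 0.4565 -0.2383  0.055 ]
bl [ 0.4749 -0.0964  0.055 ]
cross [ 0.5215 -0.1553  0.077 ]
pivot [ 0.5109 -0.2281  0.068 ]
post [ 0.452  -0.2723  0.102 ]
kettle [ 0.4596 -0.5267  0.1   ]
yaw -0.12268682176685863 len 0.1432187784470975
0.07365376872125466 -2.3748875259859235
to view cup [-0.32659285 -0.224323   -0.01890519] to view mill [-0.44598454 -0.50026782 -0.01862538]
```

```bash
python3 -m crank '[[0,0,0,-0.0345,-0.0219,-0.0019,0],[0,0,0,-0.0345,-0.0219,-0.0019,0],[0,0,0,-0.0345,-0.0219,-0.0019,0],[0,0,0,-0.0345,-0.0219,-0.0019,0],[0,0,0,-0.0345,-0.0219,-0.0019,0],[0,0,0,-0.0345,-0.0219,-0.0019,0],[0,0,0,-0.0345,-0.0219,-0.0019,0],[0,0,0,-0.0345,-0.0219,-0.0019,0],[0,0,0,-0.0345,-0.0219,-0.0019,0],[0,0,0,-0.0345,-0.0219,-0.0019,0]]' && python3 - <<'E'
from h import *
c=get_calibration("wrist");cv2.imwrite("pics/w_cup.png",get_image("wrist")[:,:,::-1]);np.save("w_cup.npy",c,allow_pickle=True)
E
python3 -m crank '[[0,0,0,-0.0115,-0.028,0,1],[0,0,0,-0.0115,-0.028,0,1],[0,0,0,-0.0115,-0.028,0,1],[0,0,0,-0.0115,-0.028,0,1],[0,0,0,-0.0115,-0.028,0,1],[0,0,0,-0.0115,-0.028,0,1],[0,0,0,-0.0115,-0.028,0,1],[0,0,0,-0.0115,-0.028,0,1],[0,0,0,-0.0115,-0.028,0,1],[0,0,0,-0.0115,-0.028,0,1]]' && python3 - <<'E'
from h import *
c=get_calibration("wrist");cv2.imwrite("pics/w_mill.png",get_image("wrist")[:,:,::-1]);np.save("w_mill.npy",c,allow_pickle=True)
for n in("w_cup","w_mill"):
  c=np.load(n+".npy",allow_pickle=True).item()
  for X in [(.46,.15,.092),(.5215,-.1553,.077),(.511,-.228,.068),(.452,-.272,.102)]:print(n,proj(c,X).round(1))
cv2.imwrite("pics/w_both.png",np.hstack([cv2.resize(cv2.imread(f"pics/{n}.png"),(400,300)) for n in("w_cup","w_mill")]))
E
```

```text
time: 1.1
tcp_pos: [0.4199, 0.1475, 0.2503]
tool_rot: [0.17, 0.985, -0.0, -0.0]
force: [0.7, 0.4, -0.2]
width: 0.0851
grip_force: 0.0
time: 2.15
tcp_pos: [0.4335, -0.1544, 0.2501]
tool_rot: [0.17, 0.985, 0.0, -0.0]
force: [0.6, -0.3, 0.1]
width: 0.0002
grip_force: 0.0
w_cup [339.3 263.8]
w_cup [ 52.1 417.7]
w_cup [-13.3 423.4]
w_cup [-126.4  413.4]
w_mill [740.6 111.7]
w_mill [352.8 308.3]
w_mill [270.4 318.4]
w_mill [184.7 292.5]
```

View pics/w_both.png

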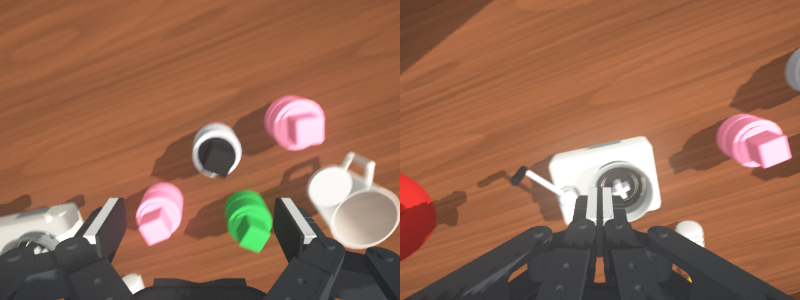

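The wrist views show the black-gripped steel cup at ≈(345,245) full resolution. In the mill view the post is at ≈(190,275) and the cross at ≈(355,300). I'll enlarge both.

```bash
python3 - <<'E'
from h import *
a=cv2.imread("pics/w_cup.png")[190:310,290:410];b=cv2.imread("pics/w_mill.png")[210:370,160:440]
a=cv2.resize(a,(360,360),interpolation=cv2.INTER_CUBIC)  # x3
b=cv2.resize(b,(420,240),interpolation=cv2.INTER_CUBIC)
b=cv2.resize(cv2.imread("pics/w_mill.png")[240:360,165:425],(780,360),interpolation=cv2.INTER_CUBIC)
im=np.zeros((600,800,3),np.uint8);im[:360,:780]=b;im[360:600,:240]=cv2.resize(a,(240,240))
g=cv2.imread("pics/w_mill.png")[265:335,315:395];im[360:570,250:490]=cv2.resize(g,(240,210),interpolation=cv2.INTER_CUBIC)
t=cv2.imread("pics/top0.png")[250:280,310:345];im[360:570,500:745]=cv2.resize(t,(245,210),interpolation=cv2.INTER_CUBIC)
cv2.imwrite("pics/crop1.png",im)
# black grip mask
im=cv2.imread("pics/w_cup.png");m=(im.max(2)<70).astype(np.uint8);m[:200]=0;m[300:]=0;m[:,:300]=0;m[:,400:]=0
k=max(cv2.findContours(m,cv2.RETR_EXTERNAL,cv2.CHAIN_APPROX_NONE)[0],key=cv2.contourArea)
print(cv2.contourArea(k),cv2.approxPolyDP(k,3,True)[:,0].tolist())
E
```

```text
889.5 [[372, 238], [337, 224], [320, 234], [319, 253], [327, 268], [342, 236], [371, 247]]
```

View pics/crop1.png

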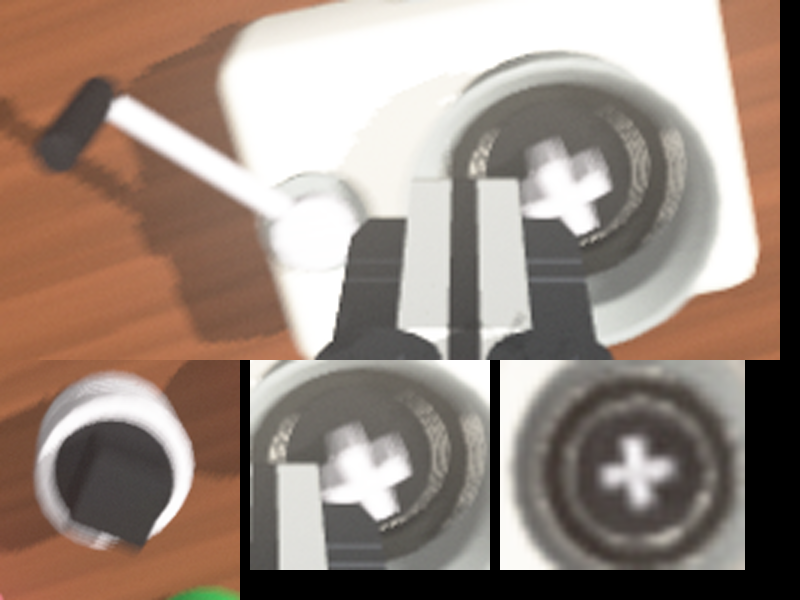

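The post top measures ≈(184,291) and the pivot ≈(268,315), both within ~2 px of what the top-view estimate predicted. The lever geometry therefore holds: post (0.450,-0.2715), mill yaw -0.123. Next is to approach the post with shut fingers.

```bash
python3 -m crank '[[0,0,0.085,0,0,0,1],[0,0,0,-0.0079,-0.025,0,1],[0,0,0,-0.0079,-0.025,0,1],[0,0,0,-0.0079,-0.025,0,1],[0,0,0,-0.0079,-0.025,0,1],[0,0,0,0,0,0.034,1],[0,0,0,0,0,0.034,1],[0,0,0,0,0,0.034,1],[0,0,0,0,0,0.034,1],[0,0,0,0,0,0.034,1]]' && python3 - <<'E'
from h import *
R,p,s=tool();print(R.round(3),p)
for n in ("wrist","top"):
  c=get_calibration(n);im=get_image(n);cv2.imwrite(f"pics/{n}_pre.png",im[:,:,::-1]);print(n,"tip",proj(c,p),"post",proj(c,[.4499,-.2715,.102]))
E
```

```text
time: 3.2
tcp_pos: [0.4208, -0.2571, 0.0789]
tool_rot: [0.212, 0.977, 0.0, -0.0]
force: [1.3, -0.3, -0.8]
width: 0.0001
grip_force: 0.0
[[-0.91   0.414 -0.   ]
 [ 0.414  0.91   0.   ]
 [ 0.     0.    -1.   ]] [ 0.4207932  -0.25708242  0.07885393]
wrist tip [319.21326315 319.76088928] post [316.27799864 431.453422  ]
top tip [372.47902841 308.33283877] post [379.65814547 296.37736744]
```

```bash
python3 -m crank '[[0,0,0,-0.015,-0.001,0,1],[0,0,0,-0.0058,-0.003,0,1],[0,0,0,-0.0061,-0.0025,0,1],[0,0,0,-0.0062,-0.002,0,1],[0,0,0,-0.0064,-0.0014,0,1],[0,0,0,-0.0065,-0.0009,0,1],[0,0,0,-0.0065,-0.0003,0,1],[0,0,0,-0.0065,0.0003,0,1],[0,0,0,-0.0065,0.0009,0,1],[0,0,0,0,0,0,1]]' && python3 - <<'E'
from h import *
c=get_calibration("wrist");a=get_image("wrist")[:,:,::-1];b=get_image("scene")[:,:,::-1]
cv2.imwrite("pics/push.png",np.hstack([cv2.resize(a,(400,300)),cv2.resize(b[190:300,200:347],(400,300))]))
E
```

```text
time: 4.3
tcp_pos: [0.4774, -0.2936, 0.0802]
tool_rot: [0.212, 0.977, 0.0, 0.0]
force: [-4.2, -0.3, 0.6]
width: -0.0001
grip_force: 1.5
```

View pics/push.png

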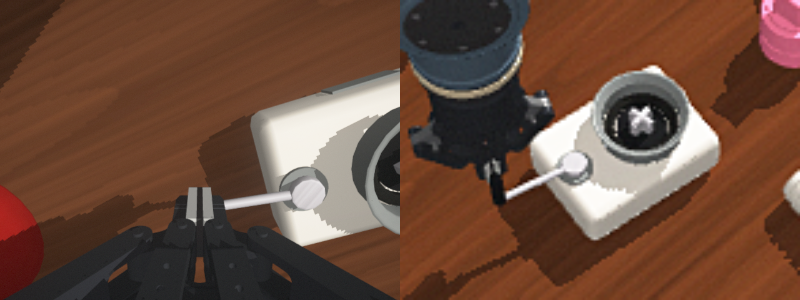

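The fingers are carrying the post: in the wrist half the lever arm is deflected, with the post at the fingertips ≈(200,205). I'll continue to the stop.

```bash
python3 -m crank '[[0,0,0,-0.0064,0.0014,0,1],[0,0,0,-0.0062,0.002,0,1],[0,0,0,-0.0061,0.0025,0,1],[0,0,0,-0.004,0.002,0,1],[0,0,0,0,0,0,1],[0,0,0,0,0,0,1],[0,0,0,0,0,0,1],[0,0,0,0,0,0,1],[0,0,0,0,0,0,1],[0,0,0,0,0,0,1]]'; python3 -m crank '[[0,0,0,-0.0017,0.001,0,1],[0,0,0,0,0,0,1],[0,0,0,0,0,0,1],[0,0,0,0,0,0,1],[0,0,0,0,0,0,1],[0,0,0,0,0,0,1],[0,0,0,0,0,0,1],[0,0,0,0,0,0,1],[0,0,0,0,0,0,1],[0,0,0,0,0,0,1]]'
```

```text
time: 5.4
tcp_pos: [0.5004, -0.2956, 0.0803]
tool_rot: [0.212, 0.977, 0.0, -0.0]
force: [-4.3, 0.6, -0.8]
width: -0.0
grip_force: 1.9
time: 6.4
tcp_pos: [0.5025, -0.2955, 0.0803]
tool_rot: [0.212, 0.977, -0.0, 0.0]
force: [-5.1, -1.3, -0.1]
width: -0.0001
grip_force: 1.6
```

```bash
for i in 1; do python3 -m crank '[[0,0,0,-0.0015,0.0008,0,1],[0,0,0,0,0,0,1],[0,0,0,0,0,0,1],[0,0,0,0,0,0,1],[0,0,0,0,0,0,1],[0,0,0,0,0,0,1],[0,0,0,0,0,0,1],[0,0,0,0,0,0,1],[0,0,0,0,0,0,1],[0,0,0,0,0,0,1]]';done; python3 -m crank '[[0,0,0,-0.0015,0.0008,0,1],[0,0,0,0,0,0,1],[0,0,0,0,0,0,1],[0,0,0,0,0,0,1],[0,0,0,0,0,0,1],[0,0,0,0,0,0,1],[0,0,0,0,0,0,1],[0,0,0,0,0,0,1],[0,0,0,0,0,0,1],[0,0,0,0,0,0,1]]'
```

```text
time: 7.4
tcp_pos: [0.5038, -0.2954, 0.0802]
tool_rot: [0.212, 0.977, -0.0, -0.0]
force: [-7.3, -1.1, 2.1]
width: 0.0001
grip_force: 3.3
time: 8.4
tcp_pos: [0.5044, -0.2952, 0.08]
tool_rot: [0.212, 0.977, -0.0, -0.001]
force: [-15.7, -1.3, 5.7]
width: -0.0002
grip_force: 6.7
```

It's at the stop: the force jumped to ~16 N with no further motion. Now I'll retreat and rise, check the lever, and estimate the cup's pose.

```bash
python3 -m crank '[[0,0,0,0.02,-0.003,0,1],[0,0,0,0.03,0,0,1],[0,0,0,0.03,0,0,1],[0,0,0,0.03,0,0,1],[0,0,0,0.01,0,0,1],[0,0,0,0,0,-0.034,0.5],[0,0,0,0,0,-0.034,0],[0,0,0,0,0,-0.034,0],[0,0,0,0,0,-0.034,0],[0,0,0,0,0,-0.034,0]]'; python3 - <<'E'
from h import *
c=get_calibration("top");im=get_image("top");cv2.imwrite("pics/top1.png",im[:,:,::-1])
old=cv2.cvtColor(cv2.imread("pics/top0.png"),cv2.COLOR_BGR2RGB)
for I in(old,im):
  m=(I.max(2)<60).astype(np.uint8);k=m[285:305,370:390];v,u=np.nonzero(k);print("post px",u.mean()+370,v.mean()+285,len(u))
w=get_calibration("wrist");cv2.imwrite("pics/w1.png",get_image("wrist")[:,:,::-1]);np.save("w1.npy",w,allow_pickle=True)
print("post",proj(w,[.4499,-.2715,.102]),"cross",proj(w,[.5215,-.1553,.077]))
c=np.load("w_cup.npy",allow_pickle=True).item()
q=[ray(c,uv,.092) for uv in [(325,266),(361.5,283.5),(376,252)]]
for x in q:print(x.round(4))
for i in(0,1):
  d=q[i+1]-q[i];print(np.hypot(*d[:2]),np.degrees(np.arctan2(d[1],d[0])))
print("centre",(q[0]+q[2])/2)
# steel rim circle estimate from cup body mask in top0
hs=cv2.cvtColor(old,cv2.COLOR_RGB2HSV);m=((hs[...,1]<60)).astype(np.uint8);m[:,:184]=0;m[:,222]=0;m[:272]=0;m[308:]=0;m[:,222:]=0
k=max(cv2.findContours(m,cv2.RETR_EXTERNAL,cv2.CHAIN_APPROX_NONE)[0],key=cv2.contourArea);e=cv2.minEnclosingCircle(k);print(e,ray(get_calibration("top"),e[0],.03))
E
```

```text
time: 9.4
tcp_pos: [0.3963, -0.2484, 0.2522]
tool_rot: [0.212, 0.977, -0.0, 0.001]
force: [0.8, -0.3, -0.5]
width: 0.0724
grip_force: 0.0
post px nan nan 0
post px nan nan 0
post [321.05192453 286.90007807] cross [477.42376888 292.91712284]
[0.458  0.1388 0.092 ]
[0.4819 0.1613 0.092 ]
[0.4603 0.1801 0.092 ]
0.03283530160884174 43.276424959128455
0.028621822263527327 138.95416996982408
centre [0.45913057 0.15943341 0.092     ]
((201.6290283203125, 289.5), 16.0162410736084) [0.46165154 0.16161501 0.03      ]<stdin>:5: RuntimeWarning: Mean of empty slice.
  ret = ret.dtype.type(ret / rcount)
```

```bash
python3 -m crank '[[0,0,0,0.0143,0.0431,0,0],[0,0,0,0.0143,0.0431,0,0],[0,0,0,0.0143,0.0431,0,0],[0,0,0,0.0143,0.0431,0,0],[0,0,0,0.0143,0.0431,0,0],[0,0,0,0.0143,0.0431,0,0],[0,0,0,0.0143,0.0431,0,0],[0,0,0,0.0143,0.0431,0,0],[0,0,0,0.0143,0.0431,0,0],[0,0,0.13,0,0,0,0]]'; python3 -m crank '[[0,0,0.13,0,0,0,0],[0,0,0.13,0,0,0,0],[0,0,0,0,0,0,0],[0,0,0,0,0,0,0],[0,0,0,0,0,0,0],[0,0,0,0,0,0,0],[0,0,0,0,0,0,0],[0,0,0,0,0,0,0],[0,0,0,0,0,0,0],[0,0,0,0,0,0,0]]'; python3 - <<'E'
from h import *
c=get_calibration("wrist");R,p,s=tool();im=get_image("wrist")[:,:,::-1];cv2.imwrite("pics/w2.png",im);np.save("w2.npy",c,allow_pickle=True)
print(p,R.round(3)[:2,1])
w=np.load("w1.npy",allow_pickle=True).item();a=cv2.imread("pics/w1.png")
# cross and post
m=(a[250:330,280:360].max(2)<70);v,u=np.nonzero(m);print("post blob",len(u),u.mean()+280,v.max()+250)
pc=proj(c,[.459,.159,.092]).astype(int);print(pc)
A=cv2.resize(im[pc[1]-60:pc[1]+60,pc[0]-60:pc[0]+60],(360,360),interpolation=cv2.INTER_CUBIC)
B=cv2.resize(a[230:350,280:540],(780,360),interpolation=cv2.INTER_CUBIC)
o=np.zeros((600,800,3),np.uint8);o[:240,:520]=cv2.resize(a[230:350,280:540],(520,240),interpolation=cv2.INTER_CUBIC);o[240:,:360]=A
t=cv2.imread("pics/top1.png")[250:280,312:347];o[240:,380:800]=cv2.resize(t,(420,360),interpolation=cv2.INTER_CUBIC)
cv2.imwrite("pics/crop2.png",o)
E
```

```text
time: 10.5
tcp_pos: [0.4394, 0.163, 0.2497]
tool_rot: [0.273, 0.962, 0.001, -0.0]
force: [-0.2, -1.1, 0.2]
width: 0.0855
grip_force: 0.0
time: 11.5
tcp_pos: [0.4389, 0.158, 0.2503]
tool_rot: [0.397, 0.918, 0.0, 0.0]
force: [0.3, -0.1, -0.1]
width: 0.0852
grip_force: 0.0
[0.43887144 0.15803559 0.25032548] [0.729 0.685]
post blob 1 316.0 267
[339 234]
```

View pics/crop2.png

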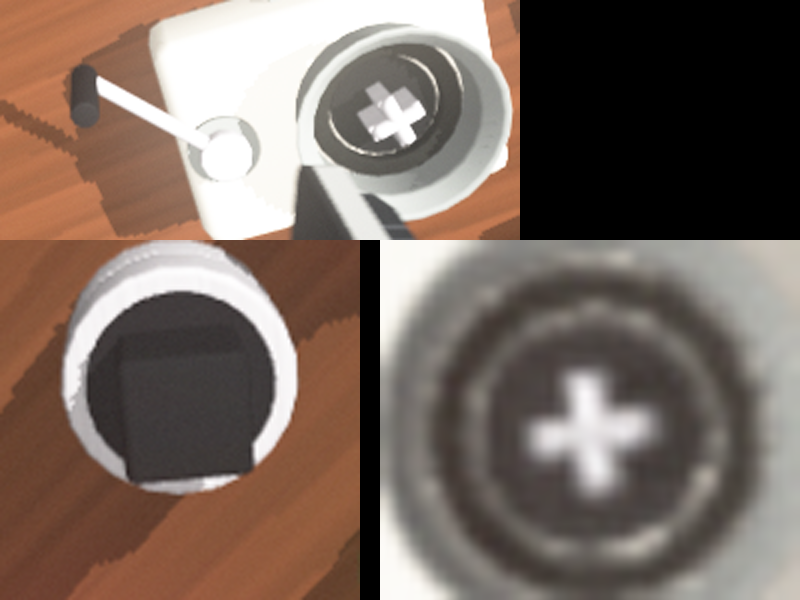

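The lever is back at rest: its post top is at ≈(322,286), against (321,287) predicted. The cup grip's top face has corners near (321,255), (363,252), (362,211) and (319,215). The drive cross is clear in both views. Now to measure.

```bash
python3 - <<'E'
from h import *
c=np.load("w2.npy",allow_pickle=True).item()
q=[ray(c,uv,.092)[:2] for uv in [(321.3,254.7),(363,251.7),(361.7,210.7),(319.3,214.7)]]
for i in range(4):
  d=q[(i+1)%4]-q[i];print(np.hypot(*d).round(4),(np.degrees(np.arctan2(d[1],d[0]))%90).round(2))
cc=np.mean(q,0);print("cup centre",cc)
R,p,s=tool();print("tool y deg",np.degrees(np.arctan2(R[1,1],R[0,1])))
def cross(I,c,guess,n,thr,z=.077):
  u0=proj(c,guess);k=30
  x,y=int(u0[0]),int(u0[1]);I=cv2.cvtColor(I,cv2.COLOR_BGR2GRAY).astype(float)
  pts=[];ws=[]
  for v in range(y-k,y+k):
    for u in range(x-k,x+k):
      P=ray(c,(u,v),z)[:2]
      if np.hypot(*(P-guess[:2]))<.017 and I[v,u]>thr:pts.append(P);ws.append(I[v,u]-thr)
  pts=np.array(pts);ws=np.array(ws)
  for _ in range(1):
    ce=np.average(pts,axis=0,weights=ws);d=pts-ce;zz=(d[:,0]+1j*d[:,1])
    a=np.angle((ws*zz**4/abs(zz).clip(1e-4)**1).sum())/4
  print(n,len(pts),ce.round(4),np.degrees(a)%90, np.hypot(*d.T).max())
  return ce
for n in("top0","top1"):
  for t in(110,150):cross(cv2.imread(f"pics/{n}.png"),get_calibration("top"),np.array([.5215,-.1553,.077]),n,t)
w=np.load("w1.npy",allow_pickle=True).item()
# hand cross ends in w1 (crop2 scale2, origin 280,230)
for t in(150,200,230):cross(cv2.imread("pics/w1.png"),w,np.array([.5215,-.1553,.077]),"w1",t)
E
```

```text
0.0326 47.56
0.0328 46.77
0.0322 48.74
0.0322 45.98
cup centre [0.45939741 0.16096562]
tool y deg 43.20490721574899
top0 65 [ 0.5222 -0.1531] 9.032693556080039 0.01282126005334193
top0 49 [ 0.5223 -0.153 ] 8.836011259224344 0.011875441830393678
top1 65 [ 0.5222 -0.1531] 8.811534852025298 0.013323887310548184
top1 48 [ 0.5224 -0.153 ] 8.740647156157863 0.011291403643715121
w1 602 [ 0.5181 -0.1539] 8.691684356125931 0.019574680853911897
w1 360 [ 0.5195 -0.153 ] 8.217578199534904 0.013270627948014087
w1 297 [ 0.5197 -0.1527] 8.239557282564684 0.013042219544089085
```

The cup is at (0.4594, 0.161), grip edges 32–33 mm (34 expected), yaw 47.3°. The cross is at 8.8°, centre ≈(0.522,-0.1535). Now the grasp.

```bash
python3 -m crank '[[0,0,-0.0715,0,0,0,0],[0,0,0,-0.013,0.0161,0,0],[0,0,0,0,0,0.03,0],[0,0,0,0,0,0.03,0],[0,0,0,0,0,0.03,0],[0,0,0,0,0,0.03,0],[0,0,0,0,0,0.03,0],[0,0,0,0,0,0.03,0],[0,0,0,0,0,0.01,0],[0,0,0,0,0,0,0]]'; python3 -m crank '[[0,0,0,0,0,0,0.3],[0,0,0,0,0,0,0.5],[0,0,0,0,0,0,1],[0,0,0,0,0,0,1],[0,0,0,0,0,0,1],[0,0,0,0,0,0,1],[0,0,0,0,0,0,1],[0,0,0,0,0,0,1],[0,0,0,0,0,0,1],[0,0,0,0,0,0,1]]'; python3 - <<'E'
from h import *
R,p,s=tool();print(p,np.degrees(np.arctan2(R[1,1],R[0,1])),s["width"],s["grip_force"])
E
```

```text
time: 12.55
tcp_pos: [0.4586, 0.1608, 0.0596]
tool_rot: [0.364, 0.931, -0.001, -0.001]
force: [-0.1, -0.0, -0.2]
width: 0.0855
grip_force: 0.0
time: 13.55
tcp_pos: [0.46, 0.1613, 0.0611]
tool_rot: [0.364, 0.931, 0.001, 0.001]
force: [-0.4, 0.1, 7.8]
width: 0.0331
grip_force: 60.6
[0.46001402 0.16134217 0.06114162] 47.29712492610822 0.033121151525785285 60.578248500823975
```

```bash
python3 -m crank '[[0,0,0,0,0,-0.038,1],[0,0,0,0,0,-0.038,1],[0,0,0,0,0,-0.038,1],[0,0,0,0,0,-0.038,1],[0,0,0,0,0,-0.038,1],[0,0,0.1344,0,0,0,1],[0,0,0.1344,0,0,0,1],[0,0,0.1344,0,0,0,1],[0,0,0.1344,0,0,0,1],[0,0,0.1344,0,0,0,1]]'; python3 -m crank '[[0,0,0,-0.0356,0.0015,0,1],[0,0,0,-0.0356,0.0015,0,1],[0,0,0,-0.0356,0.0015,0,1],[0,0,0,-0.0356,0.0015,0,1],[0,0,0,-0.0356,0.0015,0,1],[0,0,0,-0.0356,0.0015,0,1],[0,0,0,-0.0356,0.0015,0,1],[0,0,0,-0.0356,0.0015,0,1],[0,0,0,-0.0356,0.0015,0,1],[0,0,0,0,0,0,1]]'; python3 - <<'E'
from h import *
c=get_calibration("wrist");R,p,s=tool();im=get_image("wrist")[:,:,::-1];cv2.imwrite("pics/w3.png",im);np.save("w3.npy",c,allow_pickle=True)
print(p,np.degrees(np.arctan2(R[1,1],R[0,1])),s["force"],s["width"],s["joints"].round(2))
t=get_image("top")[:,:,::-1];b=get_image("scene")[:,:,::-1];cv2.imwrite("pics/s3.png",b)
cv2.imwrite("pics/hold.png",np.vstack([np.hstack([cv2.resize(im,(400,300)),cv2.resize(b[140:275,200:380],(400,300))])]))
E
```

```text
time: 14.55
tcp_pos: [0.4591, 0.161, 0.2503]
tool_rot: [0.653, 0.757, -0.0, -0.0]
force: [0.5, 0.3, -4.4]
width: 0.0328
grip_force: 61.6
time: 15.55
tcp_pos: [0.5217, -0.157, 0.2497]
tool_rot: [0.652, 0.758, -0.001, -0.0]
force: [-1.2, 0.8, -2.9]
width: 0.0335
grip_force: 61.4
[ 0.5217081  -0.15700804  0.2496912 ] 8.60013149348491 [-1.22789582  0.79908275 -2.91095489] 0.0334861350461698 [-0.29  0.31  0.13  1.4  -0.    1.13]
```

View pics/hold.png

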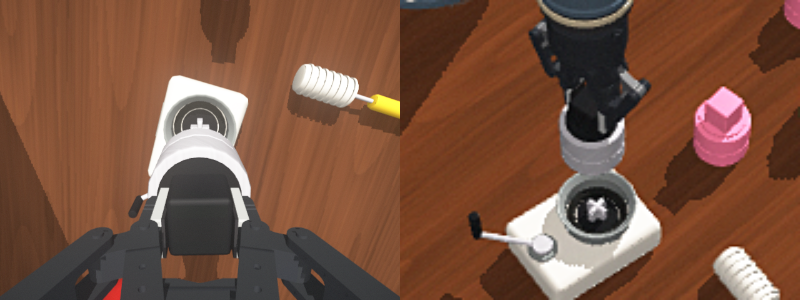

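The cup is held upright above the well, tool yaw 8.6°. The wrist half shows the cross at ≈(200,122) just behind the cup, and the scene half shows the grip square in the pads. One more centring estimate from the scene and wrist views first.

```bash
python3 - <<'E'
from h import *
# dark well interior ellipse (bore at z~.073..) & cross in scene0 / top1
for n,z in(("scene",.077),("top",.077)):
  c=get_calibration(n);I=cv2.imread("pics/scene0.png" if n=="scene" else "pics/top1.png")
  g=cv2.cvtColor(I,cv2.COLOR_BGR2GRAY).astype(float);u0=proj(c,[.522,-.1535,.077]).astype(int)
  k=9;w=g[u0[1]-k:u0[1]+k+1,u0[0]-k:u0[0]+k+1]
  for t in(130,170):
    m=np.clip(w-t,0,None);vv,uu=np.mgrid[-k:k+1,-k:k+1];r=(uu**2+vv**2<81);m=m*r
    uv=np.array([(m*uu).sum(),(m*vv).sum()])/m.sum()+u0;print(n,t,u0,uv.round(2),ray(c,uv,z).round(4),(w>t).sum())
  if n=="scene":a=(c,uv)
  else:print("tri",tri([a[0],c],[a[1],uv]))
# outer white-grey well ring in top1: dark bore ellipse
  m=(g<110).astype(np.uint8);M=np.zeros_like(m);cv2.circle(M,tuple(int(x) for x in u0),26,1,-1);m=m*M
  m=cv2.morphologyEx(m,cv2.MORPH_CLOSE,np.ones((5,5)))
  L=cv2.findContours(m,cv2.RETR_EXTERNAL,cv2.CHAIN_APPROX_NONE)[0];kk=max(L,key=cv2.contourArea);e=cv2.fitEllipse(kk);print(n,"dark ellipse",np.round(e[0],2),np.round(e[1],2),ray(c,e[0],.061).round(4))
s=[sensors.get_state()["tcp_pos"] for _ in range(5)];print(np.array(s).round(4)[:2])
E
```

```text
scene 130 [288 231] [288.23 232.29] [ 0.5229 -0.1551  0.077 ] 54
scene 170 [288 231] [288.37 232.02] [ 0.5226 -0.1543  0.077 ] 37
scene dark ellipse [288.61 226.14] [42.37 46.37] [ 0.5026 -0.1358  0.061 ]
top 130 [329 265] [329.1  265.43] [ 0.5222 -0.1531  0.077 ] 62
top 170 [329 265] [329.06 265.31] [ 0.5225 -0.153   0.077 ] 42
tri [ 0.52226055 -0.15338794  0.07566404]
top dark ellipse [328.32 265.8 ] [26.74 29.29] [ 0.5218 -0.1516  0.061 ]
[[ 0.5214 -0.1534  0.2501]
 [ 0.5214 -0.1534  0.2501]]
```

Triangulated cross: (0.5223,-0.1534,0.0757), and its height checks against 77 mm. Descending.

```bash
python3 -m crank '[[0,0,0,0,0.0009,0,1],[0,0,0,0,0,0.02,1],[0,0,0,0,0,0.02,1],[0,0,0,0,0,0.02,1],[0,0,0,0,0,0.02,1],[0,0,0,0,0,0.015,1],[0,0,0,0,0,0.01,1],[0,0,0,0,0,0.005,1],[0,0,0,0,0,0,1],[0,0,0,0,0,0,1]]'; python3 -m crank '[[0,0,0,0,0,0.002,1],[0,0,0,0,0,0.002,1],[0,0,0,0,0,0.002,1],[0,0,0,0,0,0.002,1],[0,0,0,0,0,0,1],[0,0,0,0,0,0,1],[0,0,0,0,0,0,1],[0,0,0,0,0,0,1],[0,0,0,0,0,0,1],[0,0,0,0,0,0,1]]';python3 - <<'E'
from h import *
R,p,s=tool();print(p,np.degrees(np.arctan2(R[1,1],R[0,1])),s["force"],s["torque"])
E
```

```text
time: 16.7
tcp_pos: [0.5229, -0.1533, 0.141]
tool_rot: [0.651, 0.759, 0.0, 0.0]
force: [0.4, 0.1, -3.8]
width: 0.0333
grip_force: 61.4
time: 17.7
tcp_pos: [0.5225, -0.1534, 0.1323]
tool_rot: [0.651, 0.759, -0.0, 0.0]
force: [-0.4, 0.0, -3.5]
width: 0.0334
grip_force: 61.4
[ 0.52252955 -0.15337691  0.13233123] 8.794284336683742 [-0.35605111  0.02466953 -3.45147228] [-0.00026801 -0.00028605  0.04009206]
```

```bash
python3 -m crank '[[0,0,0,0,0,0.001,1],[0,0,0,0,0,0.001,1],[0,0,0,0,0,0.001,1],[0,0,0,0,0,0.001,1],[0,0,0,0,0,0,1],[0,0,0,0,0,0,1],[0,0,0,0,0,0,1],[0,0,0,0,0,0,1],[0,0,0,0,0,0,1],[0,0,0,0,0,0,1]]'
```

```text
time: 18.7
tcp_pos: [0.5225, -0.1534, 0.1283]
tool_rot: [0.651, 0.759, 0.0, 0.0]
force: [0.4, 0.1, -3.8]
width: 0.0333
grip_force: 61.4
```

```bash
python3 -m crank '[[0,0,0,0,0,0.001,1],[0,0,0,0,0,0.001,1],[0,0,0,0,0,0.001,1],[0,0,0,0,0,0.001,1],[0,0,0,0,0,0.001,1],[0,0,0,0,0,0,1],[0,0,0,0,0,0,1],[0,0,0,0,0,0,1],[0,0,0,0,0,0,1],[0,0,0,0,0,0,1]]'; python3 -m crank '[[0,0,0,0,0,0.001,1],[0,0,0,0,0,0.001,1],[0,0,0,0,0,0.001,1],[0,0,0,0,0,0,1],[0,0,0,0,0,0,1],[0,0,0,0,0,0,1],[0,0,0,0,0,0,1],[0,0,0,0,0,0,1],[0,0,0,0,0,0,1],[0,0,0,0,0,0,1]]'
```

```text
time: 19.7
tcp_pos: [0.5226, -0.1534, 0.1233]
tool_rot: [0.651, 0.759, 0.0, 0.0]
force: [-0.2, -0.7, -3.5]
width: 0.033
grip_force: 61.4
time: 20.7
tcp_pos: [0.5226, -0.1534, 0.1204]
tool_rot: [0.651, 0.759, 0.0, 0.0]
force: [-0.0, -0.4, 2.6]
width: 0.0335
grip_force: 62.2
```

Meshed: the cup slid past 71 mm without load and the seat spring is now felt. Pressing home.

```bash
python3 -m crank '[[0,0,0,0,0,0.001,1],[0,0,0,0,0,0.001,1],[0,0,0,0,0,0.001,1],[0,0,0,0,0,0.001,1],[0,0,0,0,0,0,1],[0,0,0,0,0,0,1],[0,0,0,0,0,0,1],[0,0,0,0,0,0,1],[0,0,0,0,0,0,1],[0,0,0,0,0,0,1]]'; python3 -m crank '[[0,0,0,0,0,0.001,1],[0,0,0,0,0,0,1],[0,0,0,0,0,0,1],[0,0,0,0,0,0,1],[0,0,0,0,0,0,1],[0,0,0,0,0,0,1],[0,0,0,0,0,0,1],[0,0,0,0,0,0,1],[0,0,0,0,0,0,1],[0,0,0,0,0,0,1]]'
```

```text
time: 21.7
tcp_pos: [0.5226, -0.1534, 0.1165]
tool_rot: [0.651, 0.759, 0.0, 0.0]
force: [-0.4, 0.1, 6.5]
width: 0.0331
grip_force: 62.7
time: 22.7
tcp_pos: [0.5226, -0.1535, 0.1162]
tool_rot: [0.651, 0.759, 0.0, 0.0]
force: [-5.6, 1.2, 18.7]
width: 0.0332
grip_force: 64.3
```

The force jumped from 6.5 to 18.7 N with almost no travel, and the TCP at 0.1162 puts the rim at ≈55 mm, so it is fully home. A final look before handing in.

```bash
python3 - <<'E'
from h import *
a=get_image("wrist")[:,:,::-1];b=get_image("scene")[:,:,::-1]
cv2.imwrite("pics/final.png",np.hstack([cv2.resize(a,(400,300)),cv2.resize(b,(400,300))]));s=sensors.get_state();print(s["tcp_pos"],s["force"],s["time"])
E
```

```text
[ 0.52267745 -0.1534909   0.11619735] [-5.91187608  1.59842815 17.94034591] 22.8
```

View pics/final.png

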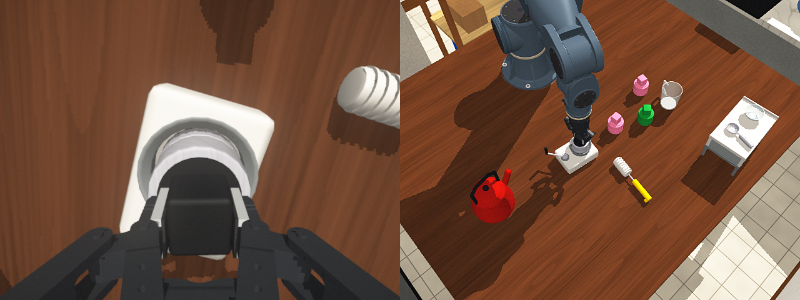

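The cup sits concentric in the well at ≈(200,165), still gripped, and the bystanders haven't moved. Handing in.

```bash
python3 -c "
from rig import job
print(job.close_job())"
```

```text
the job is handed in; nothing more can be done
None
```

The job is handed in at 22.8 s of the 72 s allowed: I swung the lever to its stop and it sprang back, then meshed the cup on the drive and pressed it fully home (rim about 55 mm, about 18 N), still gripped and held down, with the kettle, jug and brush untouched.

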